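# Tip the castings from the sorting pan into the tub

## Task

Slide the plywood tub up against the front of the black stand, squarely in line under the mouth of the tilting pan. Then lift the pan's rear end to tip all five resin castings into the tub, and push the pan fully back down to level. Leave the bottles, pots and palette where they are.

Things in the scene. Friction and masses are not known exactly. Their poses are not given: they have to be found in the camera images.
- stand: Black fixed stand (mm), 216 (x) x 95 (y), 145 high, carrying a tilting aluminium sorting pan. Origin on the bench straight below the pan's hinge; z up, x along the hinge, y out of the pan's open mouth. Its foot's front face, where the tub goes, is the plane y = 5; its sides and foot end at y = -90: behind that the pan overhangs freely. Its frame is used below.
- pan (a joint): Pan tilt, rad: 0 = level, on its stop; grows as the rear rises and the mouth dips, to a stop at 1.62 (floor upright). Hinge axis: stand y 0, z 135 mm. The hinge is stiff (0.8 N m friction; pan about 0.5 kg): the pan stays at any tilt it is left at, needs about 10 N at the rear edge to push up, and must be pushed down again.
- pan_lip (a point): Middle of the pan's rear edge, on the underside of its floor (tilt 0: stand 0, -183, 151 mm). The floor is a sheet 200 wide, 4 thick, from here to the mouth edge at y = 23. It runs 31 out behind the rear wall as a bare lip, smooth and free below: fingertips slanted in under it can lift the pan. Turns with the pan; axes as the stand's at tilt 0.
- pan_rim (a point): Middle of the top edge of the pan's rear wall (tilt 0: stand 0, -150, 205 mm; wall 4 thick, 50 high, 200 wide). Side walls at x = +-98, equally high; no wall at the mouth. Turns with the pan. A stiff pan can be pushed back at this rim.
- tub: Loose open plywood tub, 280 (x) x 200 (y) x 95 mm high, walls 8, floor 8 thick, about 0.4 kg. Origin at the centre of its underside. It starts on the stand's mouth side, 70 to 130 mm off the stand, up to 80 mm out of line and a little askew. Its walls can be pinched from above. In its place its centre is at stand (0, 105).
- plinth: Loose grey resin casting in the pan: round tapered plinth, 60 dia x 26 high (mm), about 50 g. Origin at the centre of its underside as it stands.
- hull: Loose grey resin casting in the pan: vehicle hull with a low turret, 44 x 62 x 36 high (mm), about 50 g. Origin at the centre of its underside as it stands.
- bust: Loose grey resin casting in the pan: square-based bust with a round head, 42 x 42 x 62 high (mm), about 50 g. Origin at the centre of its underside as it stands.
- crate: Loose grey resin casting in the pan: banded crate, 44 x 60 x 36 high (mm), about 50 g. Origin at the centre of its underside as it stands.
- ruin: Loose grey resin casting in the pan: corner of a ruined building, 46 x 62 x 44 high (mm), about 50 g. Origin at the centre of its underside as it stands.
- paint_bottle: Bystander, loose, to be left where it is: white bottle, 48 dia x 120 high, on the +x side of the stand (mm). Origin at the centre of its underside.
- paint_pot: Bystander, loose, to be left where it is: green glass pot, 52 dia x 55 high, on the +x side of the pan's rear end (mm). Origin at the centre of its underside.
- wash_pot: Bystander, loose, to be left where it is: amber glass pot, 48 dia x 50 high, on the +x side of the stand (mm). Origin at the centre of its underside.
- primer_tin: Bystander, loose, to be left where it is: low tin, 60 dia x 45 high, on the -x side of the pan's rear end (mm). Origin at the centre of its underside.
- palette: Bystander, loose, to be left where it is: white round palette, 180 dia x 10 high, right of the pan (mm). Origin at the centre of its underside.
Things that resemble listed ones, but are neither listed nor needed, are in the scene too. What is shaped like the ruin but purple is not meant.

How it is judged:
By the outcome, as a careful person would: the job done as asked, in the order asked, and still so for the second after the job is handed in, with the robot touching nothing.
It also fails if it takes over 67 s, if anything falls off the work surface, if the arm or the gripper's body presses on something with over 40 N, if the wrist force passes 120 N, or if a joint passes its speed limit or range.

## Robot

A 6-joint arm with a two-finger parallel gripper is mounted at the origin on the work surface. World frame = base frame: x ahead of the robot, y to its left, z up, the work surface at z = 0. Lengths are in m, angles in rad, forces in N, time in s.
With the tool pointing down it reaches from about 0.35 to 0.775 m from the base axis. Payload 7.3 kg.
Tool frame: the origin (TCP) lies between the finger pads; the fingertips stand 22 mm ahead of it and the grasp point (between the pads) lies 3 mm ahead of it; z points along the fingers, y is the line along which they close (so a half turn about z gives the same grasp; the last joint's range is limited). The gripper opens to 92 mm and grips with 3 to 60 N. Pads are 19 mm wide; open, the fingers measure 130 mm over their backs; the gripper's body (75 mm by 190 mm) begins 47 mm behind the grasp point.
Start: joints at [-1.382, 0.342, 1.524, -0, 1.275, -0.146], TCP at [0.173, -0.496, 0.249] pointing down, gripper open.
Joint ranges: [-2.53, 2.53], [-0.77, 2.02], [0.04, 2.7], [-1, 4.14], [0.28, 2.66], [-3.11, 3.11]. Speed limits (rad/s): [2.57, 2.57, 3.14, 3.14, 3.14, 3.14].

## Interface

Orientations are given as a unit quaternion [x, y, z, w].
In Python, from plant import telemetry, imaging, arm gives the robot as it stands.
- The arm moves only by the shell command python3 -m pendant 'ROWS' [FORCE]. ROWS is a JSON object of lists of equal length, an entry for each row: "jaw": the opening, from 0 (shut) to 1 (fully open); "dp": the shift along the tool's x, y, z in cm, a list of three; "rot": the turn, a rotation vector about the tool's x, y, z in degrees, a list of three. In form: {"jaw": [jaw, ...], "dp": [[tx, ty, tz], ...], "rot": [[rx, ry, rz], ...]}. A call has 1 to 10 rows; each row shifts and turns the commanded pose from where the row before left it, along the tool's axes as they then stand; what a row does not reach is not made up. A row lasts 1/12 s, in which the tool goes at most 41.7 mm and 7.16 degrees, less where a joint would pass 70% of its speed; a pose out of reach is approached as far as the arm can. A call is refused whole if a number of a shift passes 4.17 or a number of a turn 7.16, either way. A call with a gripper value outside its range is refused whole. The fingers move at their own pace and stop on an object; FORCE is the grip in N (left out, the last holds). Time passes only in rows, so rows that do not move let the fingers close. It gives the time, the measured TCP pose, the force, the opening and the grip force at its end, in the units of the state.
- telemetry.state(): the state, without advancing time (a new reading comes with each control period).
- imaging.camera(name): name is "scene" or "top"; returns a dict with "frame" (384x512x3 uint8, red, green, blue), "mtx" (3x3 intrinsics, pixels), "rvec" (rotation vector, rad) and "tvec" (3), from world to camera coordinates, as OpenCV has them. Camera axes: x right, y down, z forward; pixel columns grow to the right and rows downward; lengths in m; the calibration is good to about 2 mm. A picture is of the moment at which its call begins. There is no depth.
- arm.sign_off(): hands the job in; it is judged then, once.
The state is a dict: "time": time; "q": joint angles; "joint_vel": joint speeds; "joint_efforts": joint torques, N m; "tcp_pos": TCP position; "eef_rot": TCP orientation; "force": force on the tool from outside, world axes, zero at the start; "moment": the same for the moment, N m; "opening": finger opening in m; "grasp_force": force on a finger pad.
Only numpy, scipy, OpenCV 4.12 (cv2) and the standard library are available. Lean on these libraries where they do the work, as an engineer would, in place of code of your own. Each camera call takes 0.05 s, during which the arm holds its last target. There are 200 camera calls.

## Working session

There is one attempt and no reset: what is moved stays moved. The work goes in short steps, Python scripts to look and compute and a shell command to move; the robot and the scene stay as the last step left them, time stands still between calls to the robot, and variables do not carry over. Pictures are saved under pics/ and viewed, at most 10 in all, crops included, and the job is handed in when it is done.

```bash
mkdir -p pics; cat > h.py <<'E'
import numpy as np, cv2
from plant import telemetry, imaging, arm
from scipy.spatial.transform import Rotation as R
def cam(n):
    c=imaging.camera(n); c={k:np.array(v) for k,v in c.items()}; c['R']=cv2.Rodrigues(c['rvec'].astype(float))[0]; return c
def ray(c,u,v):
    d=c['R'].T@np.linalg.solve(c['mtx'],[u,v,1.]); o=-c['R'].T@c['tvec'].ravel(); return o,d/np.linalg.norm(d)
def onz(c,u,v,z):
    o,d=ray(c,u,v); return o+d*(z-o[2])/d[2]
def tri(c1,p1,c2,p2):
    o1,d1=ray(c1,*p1);o2,d2=ray(c2,*p2)
    s=np.linalg.lstsq(np.c_[d1,-d2],o2-o1,rcond=None)[0]
    a,b=o1+s[0]*d1,o2+s[1]*d2; return (a+b)/2,np.linalg.norm(a-b)
def proj(c,P): return cv2.projectPoints(np.array(P,float).reshape(-1,3),c['rvec'].astype(float),c['tvec'].astype(float),c['mtx'],None)[0].reshape(-1,2)
def save(c,n,box=None):
    f=c['frame'][...,::-1]
    if box: f=f[box[1]:box[3],box[0]:box[2]]
    k=min(800/f.shape[1],600/f.shape[0]); cv2.imwrite('pics/'+n,cv2.resize(f,None,fx=k,fy=k,interpolation=cv2.INTER_CUBIC))
E
python3 - <<'E'
from h import *
import pickle
t=cam('top');s=cam('scene');save(t,'t0.png');save(s,'s0.png');pickle.dump((t,s),open('c0.pkl','wb'))
for c in(t,s): print(-c['R'].T@c['tvec'].ravel(), c['R'][2], c['mtx'][0,0])
print(telemetry.state())
E
```

```text
[ 0.47440385 -0.14349986  1.21545364] [ 0.08273418 -0.0118184  -0.99650157] 403.1258992855663
[1.35109347 0.33021253 1.1249202 ] [-0.58044475 -0.37473502 -0.72295059] 497.01460394152394
{'time': 0.1, 'q': array([-1.38200314e+00,  3.42647541e-01,  1.52491287e+00, -9.76201668e-06,
        1.27542486e+00, -1.45996459e-01]), 'joint_vel': array([ 2.68313071e-03,  9.81577081e-04, -1.66726859e-03, -5.22877648e-05,
       -7.37294546e-04,  9.07789623e-04]), 'joint_efforts': array([ 1.97142275e-03, -4.32003951e+01, -2.44695747e+01,  7.19262077e-02,
        5.26241970e-02, -5.29843032e-05]), 'tcp_pos': array([ 0.17245566, -0.49550979,  0.24812032]), 'eef_rot': array([ 9.86021696e-01,  1.66615517e-01, -1.95663810e-05, -6.96053112e-04]), 'force': array([ 0.05167278, -0.11460939, -0.9365192 ]), 'moment': array([ 0.04139569,  0.00768846, -0.05240533]), 'grasp_force': 0.0, 'opening': 0.09173959293089093}
```

View pics/t0.png

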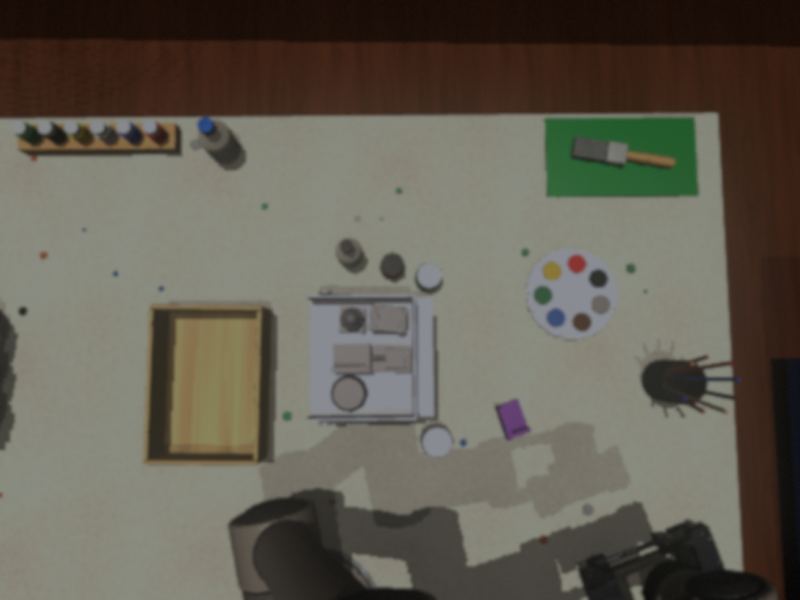

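View pics/s0.png

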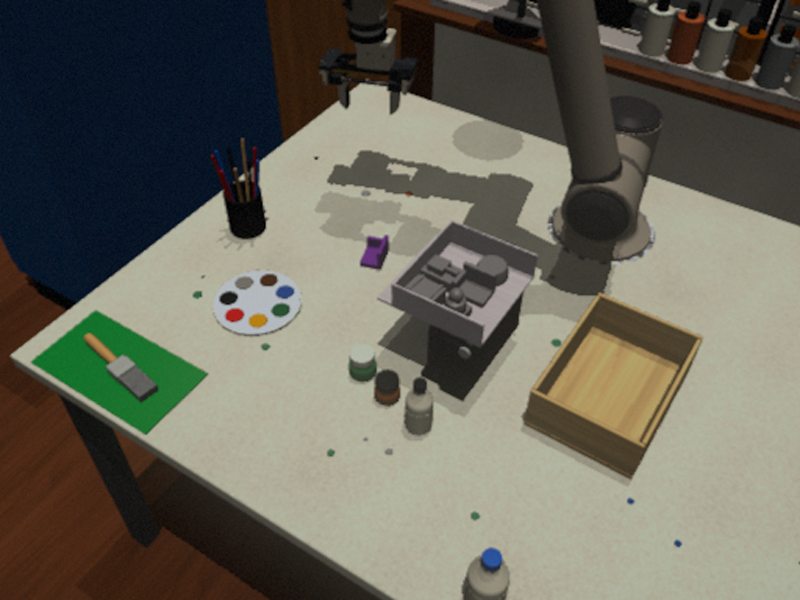

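The top view shows the tub at (205,383) left of the pan, with the pan at (372,358) and its mouth facing left. The rear lip is at x≈427, between the green pot lid (430,276) and the tin (437,441). The purple ruin decoy is at (512,419), outside the pan. The scene view confirms the five grey castings in the pan (445,280) and the tub at (615,385).

```bash
python3 - <<'E'
from h import *
import pickle
t,s=pickle.load(open('c0.pkl','rb'))
for n,c,box in(('t',t,(80,180,290,310)),('s',s,(235,130,460,310))):
    f=c['frame']; hsv=cv2.cvtColor(f,cv2.COLOR_RGB2HSV).astype(int); H,S,V=hsv[...,0],hsv[...,1],hsv[...,2]
    wood=((H>10)&(H<30)&(S>95)&(V>40)).astype(np.uint8)
    cs=cv2.findContours(wood,0,2)[0]; 
    for k in sorted(cs,key=cv2.contourArea)[-3:]:
        r=cv2.minAreaRect(k); print(n,'wood',cv2.contourArea(k),np.round(r[0],1),np.round(r[1],1),r[2]); 
        q=cv2.approxPolyDP(cv2.convexHull(k),4,True).reshape(-1,2); print(q.tolist())
    rgb=f.astype(int); m=((rgb[...,2]>=rgb[...,0]-2)&(V>60)).astype(np.uint8)
    cs=cv2.findContours(m,0,2)[0]
    for k in sorted(cs,key=cv2.contourArea)[-4:]: print(n,'pan',cv2.contourArea(k),np.round(cv2.boundingRect(k)),cv2.approxPolyDP(cv2.convexHull(k),2,True).reshape(-1,2).tolist())
    g={k:v for k,v in c.items()}; g['frame']=np.clip(f*1.4,0,255).astype(np.uint8); save(g,n+'1.png',box)
E
```

```text
t wood 734.5 [62.5 88.2] [ 16.8 101.2] 88.87670135498047
[[113, 83], [111, 95], [12, 94], [13, 88], [51, 80]]
t wood 3840.0 [131.  248.4] [71.5 95.3] 1.5481576919555664
[[165, 205], [164, 294], [94, 295], [110, 205]]
t wood 5032.0 [428.8  75.9] [182.5 102.6] 33.31062698364258
[[488, 152], [468, 163], [328, 71], [341, 45], [375, 29], [435, 29], [463, 37], [494, 97]]
t pan 328.0 [318 255  22  27] [[330, 255], [339, 276], [326, 281], [318, 260]]
t pan 2608.5 [336 159  59  58] [[371, 159], [381, 163], [390, 172], [394, 181], [394, 194], [383, 211], [371, 216], [361, 216], [343, 206], [338, 198], [336, 185], [341, 171], [349, 163], [359, 159]]
t pan 4585.5 [349  75  98  51] [[443, 76], [445, 124], [350, 124], [349, 76]]
t pan 6309.0 [196 186  83  86] [[276, 190], [276, 267], [208, 271], [196, 268], [197, 189], [208, 186]]
s wood 3000.0 [201.9  41.3] [89.7 52.7] 82.87498474121094
[[219, 0], [227, 33], [216, 63], [182, 89], [171, 0]]
s wood 7430.0 [390.4 242.1] [ 82.3 101.2] 27.407573699951172
[[383, 187], [448, 215], [403, 305], [336, 270], [341, 248]]
s wood 9733.5 [ 85. 305.] [170. 156.] 0.0
[[1, 227], [36, 251], [170, 383], [3, 383]]
s pan 146.0 [308 350  14  16] [[316, 350], [320, 353], [321, 359], [318, 364], [312, 365], [309, 363], [308, 354]]
s pan 153.5 [231 150  17  22] [[247, 150], [241, 170], [231, 168], [235, 151]]
s pan 1711.5 [137 173  55  42] [[189, 182], [190, 198], [175, 211], [162, 214], [145, 209], [137, 200], [139, 186], [152, 176], [172, 173], [184, 177]]
s pan 4259.0 [ 20 199 113  79] [[20, 231], [61, 199], [132, 239], [92, 277]]
```

View pics/t1.png

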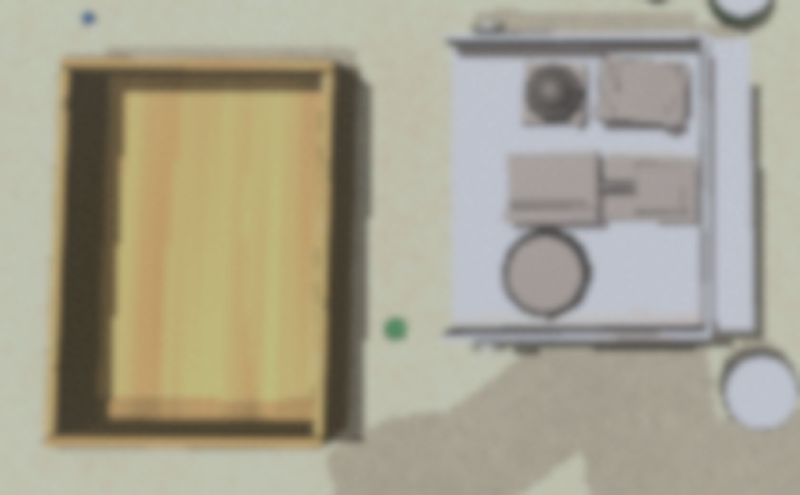

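View pics/s1.png

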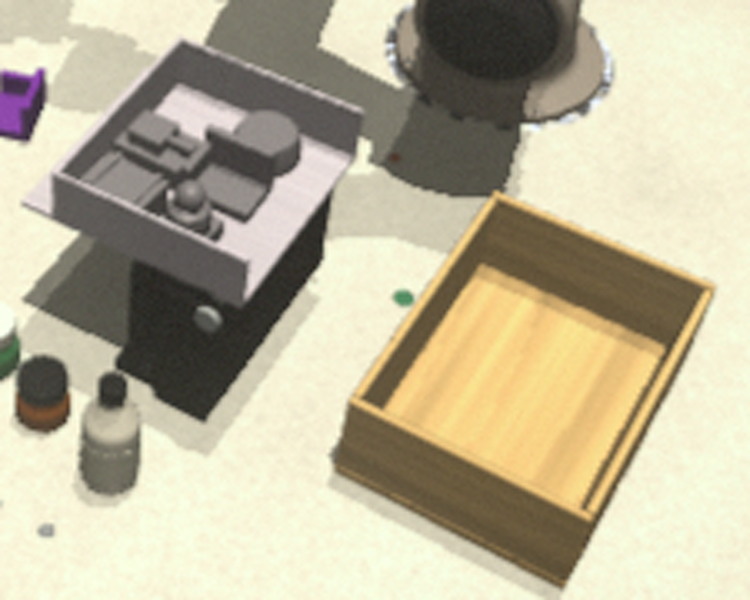

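```bash
python3 - <<'E'
from h import *
import pickle
t,s=pickle.load(open('c0.pkl','rb'))
T=lambda u,v:(80+u/3.81-.35,180+v/3.81-.35)
S=lambda u,v:(235+u/3.333-.35,130+v/3.333-.35)
for n,a,b,z in [('tub++',(63,60),(590,517),.095),('tub+-',(337,62),(352,400),.095),('tub-+',(47,440),(714,289),.095),('tub--',(325,441),(497,193),.095),
 ('pan mouth+',(449,40),(247,263),.205),('pan mouth-',(446,337),(363,112),.205),('rear+',(702,38),(53,176),.205),('rear-',(707,345),(181,40),.205),('lip+',(750,38),(23,205),.153),('floor mouth+',(455,48),(243,300),.155)]:
    p,e=tri(t,T(*a),s,S(*b)); print(n,(p*1e3).round(),round(e*1e3,1),(1e3*onz(t,*T(*a),z)).round()[:2],(1e3*onz(s,*S(*b),z)).round()[:2])
E
```

```text
tub++ [568. 285.  96.] 2.1 [568. 285.] [567. 286.]
tub+- [563.  89.  92.] 6.1 [564.  85.] [564.  92.]
tub-+ [295. 292.  93.] 1.5 [296. 291.] [297. 293.]
tub-- [291.  96.  94.] 6.5 [292.  93.] [290.  99.]
pan mouth+ [569.  -9. 199.] 2.5 [569. -11.] [574.  -5.]
pan mouth- [375.  -7. 204.] 3.3 [376.  -9.] [375.  -5.]
rear+ [ 570. -179.  200.] 3.5 [ 568. -178.] [ 575. -178.]
rear- [ 368. -179.  197.] 2.4 [ 368. -178.] [ 377. -176.]
lip+ [ 572. -211.  152.] 3.3 [ 573. -213.] [ 573. -209.]
floor mouth+ [568.  -8. 155.] 0.8 [568.  -8.] [567.  -8.]
```

```bash
python3 -m pendant '{"jaw":[0.5,0.5,0.5,0.5,0.5,0.5,0.5,0.5,0.5,0.5],"dp":[[0,0,-2.5],[0,0,-2.5],[0,0,-2.5],[4,0,0],[4,0,0],[4,0,0],[4,0,0],[4,0,0],[4,0,0],[0,0,0]],"rot":[[0,0,6.9],[0,0,6.9],[0,0,6.8],[0,0,0],[0,0,0],[0,0,0],[0,0,0],[0,0,0],[0,0,0],[0,0,0]]}' 60
python3 - <<'E'
from h import *
import pickle
t,s=pickle.load(open('c0.pkl','rb'))
g=cv2.GaussianBlur(t['frame'].astype(np.float32),(0,0),.8); rb=g[...,2]-g[...,0]; gr=g.sum(2)
def fit(img,ax,rng,lo,hi,sgn,z,name):
    # strongest signed gradient along axis in window, subpixel
    P=[]
    for k in rng:
        l=img[k,lo:hi] if ax=='u' else img[lo:hi,k]
        d=sgn*np.gradient(l); d[d<d.max()*.5]=0; i=int(d.argmax()); w=d[max(0,i-2):i+3]; p=lo+max(0,i-2)+(w*np.arange(len(w))).sum()/w.sum()
        P.append((p,k) if ax=='u' else (k,p))
    W=np.array([onz(t,*p,z)[:2] for p in P])
    a,b=(W[:,1],W[:,0]) if ax=='v' else (W[:,0],W[:,1])
    for _ in range(3):
        c=np.polyfit(a,b,1); r=b-np.polyval(c,a); m=abs(r)<=2.5*np.median(abs(r))+1e-4; a,b=a[m],b[m]
    print(name,'mean',(1e3*a.mean()).round(1),(1e3*b.mean()).round(1),'slope deg',np.degrees(np.arctan(c[0])).round(2),'rms',(1e3*r.std()).round(2))
fit(rb,'u',range(196,264),190,206,1,.155,'pan mouth y')
fit(gr,'u',range(196,264),272,284,-1,.155,'pan lip y')
fit(rb,'v',range(205,260),183,195,1,.205,'pan +x wall')
fit(rb,'v',range(205,260),258,276,-1,.205,'pan -x wall')
sat=g[...,0]-g[...,2]
fit(gr,'u',range(202,290),90,101,-1,.095,'tub +y outer')
fit(gr,'u',range(202,285),160,174,-1,.095,'tub -y outer')
fit(sat,'v',range(102,162),190,200,1,.095,'tub +x outer')
fit(sat,'v',range(98,160),290,300,-1,.095,'tub -x outer')
E
```

```text
time: 0.93
tcp_pos: [0.4187, -0.5001, 0.3211]
eef_rot: [1.0, -0.01, 0.001, -0.001]
force: [0.1, 0.3, -0.3]
opening: 0.0459
grasp_force: 0.0
pan mouth y mean 470.6 -5.4 slope deg -0.05 rms 0.05
pan lip y mean 467.9 -211.1 slope deg 0.12 rms 0.46
pan +x wall mean -108.8 574.0 slope deg 0.19 rms 0.64
pan -x wall mean -74.6 369.5 slope deg 0.91 rms 0.6
tub +y outer mean 422.3 284.1 slope deg -1.13 rms 0.4
tub -y outer mean 435.2 90.7 slope deg -1.24 rms 0.26
tub +x outer mean 186.9 570.0 slope deg 1.34 rms 0.49
tub -x outer mean 197.9 288.4 slope deg 1.93 rms 0.32
```

```bash
python3 -m pendant '{"jaw":[0.5,0.5,0.5,0.5,0.5,0.5,0.5,0.5,0.5,0.5],"dp":[[0,-4.13,0],[0,-4.13,0],[0,-4.13,0],[0,-4.13,0],[0,-4.13,0],[0,-4.13,0],[0,-4.13,0],[0,-4.13,0],[0,-4.13,0],[0,-4.13,0]],"rot":[[0,0,0],[0,0,0],[0,0,0],[0,0,0],[0,0,0],[0,0,0],[0,0,0],[0,0,0],[0,0,0],[0,0,0]]}' 60
python3 -m pendant '{"jaw":[0.5,0.5,0.5,0.5,0.5,0.5,0.5,0.5,0.5,0.5],"dp":[[0,-4.13,0],[0,-4.13,0],[0,-4.13,0],[0,-4.13,0],[0,-4.13,0],[0,-4.13,0],[0,-4.13,0],[0,-4.13,0],[0,-4.13,0],[0,0,0]],"rot":[[0,0,0],[0,0,0],[0,0,0],[0,0,0],[0,0,0],[0,0,0],[0,0,0],[0,0,0],[0,0,0],[0,0,0]]}' 60
```

```text
time: 1.77
tcp_pos: [0.4219, -0.0871, 0.3235]
eef_rot: [1.0, -0.013, -0.0, -0.0]
force: [1.3, 0.2, 0.8]
opening: 0.0458
grasp_force: 0.0
time: 2.6
tcp_pos: [0.4308, 0.2885, 0.3227]
eef_rot: [1.0, -0.01, -0.001, -0.001]
force: [-1.1, -1.0, -0.6]
opening: 0.046
grasp_force: 0.0
```

```bash
python3 -m pendant '{"jaw":[0.5,0.5,0.5,0.5,0.5,0.5,0.5,0.5,0.5,0.5],"dp":[[0,0.2,4],[0,0.1,4],[0,0,4],[0,0,4],[0,0,3],[0,0,2],[0,0,2],[0,0,1],[0,0,0],[0,0,0]],"rot":[[0,0,0],[0,0,0],[0,0,0],[0,0,0],[0,0,0],[0,0,0],[0,0,0],[0,0,0],[0,0,0],[0,0,0]]}' 60
python3 -m pendant '{"jaw":[0,0,0,0,0,0,0,0],"dp":[[0,0,0],[0,0,0],[0,0,0],[0,0,0],[0,0,0],[0,0,0],[0,0,0],[0,0,0]],"rot":[[0,0,0],[0,0,0],[0,0,0],[0,0,0],[0,0,0],[0,0,0],[0,0,0],[0,0,0]]}' 60
```

```text
time: 3.43
tcp_pos: [0.4319, 0.2794, 0.0839]
eef_rot: [1.0, -0.012, -0.0, 0.0]
force: [0.6, -0.2, -1.5]
opening: 0.046
grasp_force: 0.0
time: 4.1
tcp_pos: [0.4325, 0.2804, 0.0844]
eef_rot: [1.0, -0.012, 0.001, -0.001]
force: [-0.0, 5.5, 5.5]
opening: 0.0076
grasp_force: 60.0
```

```bash
python3 -m pendant '{"jaw":[0,0,0,0,0,0,0,0,0,0],"dp":[[0.2,0.5,0],[0.5,1.1,0],[0.6,1.3,0],[0.6,1.3,0],[0.6,1.3,0],[0.6,1.3,0],[0.6,1.3,0],[0.4,0.9,0],[0.1,0.4,0],[0,0,0]],"rot":[[0,0,0],[0,0,-0.2],[0,0,-0.2],[0,0,-0.2],[0,0,-0.2],[0,0,-0.2],[0,0,-0.2],[0,0,-0.1],[0,0,-0.1],[0,0,0]]}' 60
cat >> h.py <<'E'
def fit(t,img,ax,rng,lo,hi,sgn,z,name):
    P=[]
    for k in rng:
        l=img[k,lo:hi] if ax=='u' else img[lo:hi,k]
        d=sgn*np.gradient(l); d[d<d.max()*.5]=0; i=int(d.argmax()); w=d[max(0,i-2):i+3]; p=lo+max(0,i-2)+(w*np.arange(len(w))).sum()/w.sum()
        P.append((p,k) if ax=='u' else (k,p))
    W=np.array([onz(t,*p,z)[:2] for p in P])
    a,b=(W[:,1],W[:,0]) if ax=='v' else (W[:,0],W[:,1])
    for _ in range(3):
        c=np.polyfit(a,b,1); r=b-np.polyval(c,a); m=abs(r)<=2.5*np.median(abs(r))+1e-4; a,b=a[m],b[m]
    print(name,'mean',(1e3*a.mean()).round(1),(1e3*b.mean()).round(1),'slope deg',np.degrees(np.arctan(c[0])).round(2),'rms',(1e3*r.std()).round(2))
def tubfit(t):
    g=cv2.GaussianBlur(t['frame'].astype(np.float32),(0,0),.8); gr=g.sum(2); sat=g[...,0]-g[...,2]
    # predicted edges of a tub at target (0.4715,0.0767); windows +-7 px
    u=lambda y: int(round(proj(t,[.4715,y,.095])[0,0])); v=lambda x: int(round(proj(t,[x,.09,.095])[0,1]))
    a,b,top,bot=u(.19),u(-.01),v(.6115),v(.3315); print(a,b,top,bot)
    fit(t,sat,'v',range(a+6,b-6),top-6,top+7,1,.095,'tub +x outer')
    fit(t,sat,'v',range(a+6,b-6),bot-6,bot+7,-1,.095,'tub -x outer')
    fit(t,gr,'u',range(top+8,bot-8),b-12,b+6,-1,.095,'tub -y outer')
E
python3 - <<'E'
from h import *
t=cam('top'); save(t,'t2.png',(100,150,310,310)); tubfit(t)
E
```

```text
time: 4.93
tcp_pos: [0.4732, 0.1843, 0.0844]
eef_rot: [1.0, -0.001, 0.001, -0.0]
force: [0.7, -2.4, 7.8]
opening: 0.0079
grasp_force: 60.0
130 202 179 281
tub +x outer mean 92.8 611.6 slope deg 0.54 rms 0.06
tub -x outer mean 91.3 338.8 slope deg 1.97 rms 7.33
tub -y outer mean 474.4 19.2 slope deg 0.45 rms 0.63
```

View pics/t2.png

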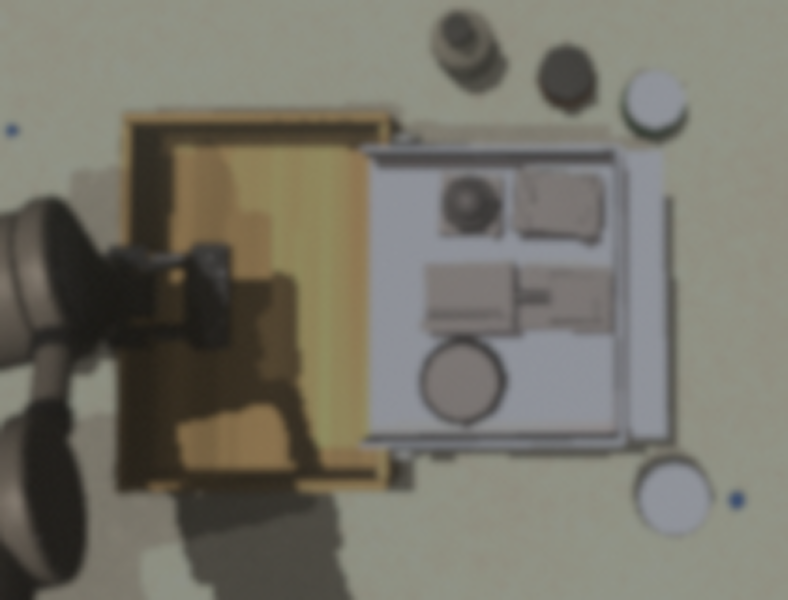

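The tub is gripped on its +y wall (crop 122,290). Its rear edge (crop x≈392) is about 12 mm short of the foot, and it is in line in x (edges at crop y 113 and 489). I'll push it home gently.

```bash
python3 -m pendant '{"jaw":[0,0,0,0,0,0],"dp":[[0,0.3,0],[0,0.3,0],[0,0.3,0],[0,0.2,0],[0,0,0],[0,0,0]],"rot":[[0,0,-0.2],[0,0,-0.1],[0,0,0],[0,0,0],[0,0,0],[0,0,0]]}' 60
python3 -m pendant '{"jaw":[0,0,0,0,0],"dp":[[0,0.1,0],[0,0.1,0],[0,0.1,0],[0,0,0],[0,0,0]],"rot":[[0,0,0],[0,0,0],[0,0,0],[0,0,0],[0,0,0]]}' 60
python3 - <<'E'
from h import *
print(telemetry.state()['eef_rot'])
t=cam('top'); tubfit(t)
E
```

```text
time: 5.48
tcp_pos: [0.473, 0.1744, 0.0844]
eef_rot: [1.0, 0.002, 0.001, -0.0]
force: [-0.9, 3.4, 7.3]
opening: 0.0074
grasp_force: 60.0
time: 5.9
tcp_pos: [0.474, 0.1725, 0.0845]
eef_rot: [1.0, 0.002, 0.002, -0.001]
force: [4.5, 9.9, 2.6]
opening: 0.0076
grasp_force: 60.0
[ 0.99999509  0.00199086  0.00203139 -0.00131898]
130 202 179 281
tub +x outer mean 96.5 613.0 slope deg -0.37 rms 0.17
tub -x outer mean 91.3 338.7 slope deg 0.59 rms 6.76
tub -y outer mean 469.0 18.2 slope deg -0.47 rms 0.66
```

```bash
python3 -m pendant '{"jaw":[0,0,0,0,0,0],"dp":[[-0.1,0,0],[0,0.1,0],[0,0.1,0],[0,0,0],[0,0,0],[0,0,0]],"rot":[[0,0,0.2],[0,0,0.1],[0,0,0],[0,0,0],[0,0,0],[0,0,0]]}' 60
python3 - <<'E'
from h import *
t=cam('top'); tubfit(t)
E
```

```text
time: 6.45
tcp_pos: [0.4743, 0.1723, 0.0847]
eef_rot: [1.0, -0.001, 0.004, -0.003]
force: [8.4, 20.8, 1.1]
opening: 0.0076
grasp_force: 60.0
130 202 179 281
tub +x outer mean 91.3 613.5 slope deg -0.27 rms 0.46
tub -x outer mean 91.3 338.6 slope deg 0.53 rms 6.66
tub -y outer mean 467.2 18.2 slope deg -0.39 rms 0.82
```

```bash
python3 -m pendant '{"jaw":[0,0,0,0,0,0,0],"dp":[[0,-0.3,0],[-0.1,-0.1,0],[0,0,0],[0,0.2,0],[0,0.1,0],[0,0,0],[0,0,0]],"rot":[[0,0,0],[0,0,0],[0,0,0],[0,0,0],[0,0,0],[0,0,0],[0,0,0]]}' 60
python3 - <<'E'
from h import *
t=cam('top'); tubfit(t); c=cam('scene'); save(c,'s2.png',(235,130,460,310))
E
```

```text
time: 7.08
tcp_pos: [0.4735, 0.1725, 0.0848]
eef_rot: [1.0, -0.001, 0.004, -0.002]
force: [8.9, 16.1, -0.1]
opening: 0.0077
grasp_force: 60.0
130 202 179 281
tub +x outer mean 100.3 612.4 slope deg -0.17 rms 0.23
tub -x outer mean 91.3 338.3 slope deg 0.44 rms 6.96
tub -y outer mean 469.2 18.3 slope deg -0.31 rms 0.78
```

View pics/s2.png

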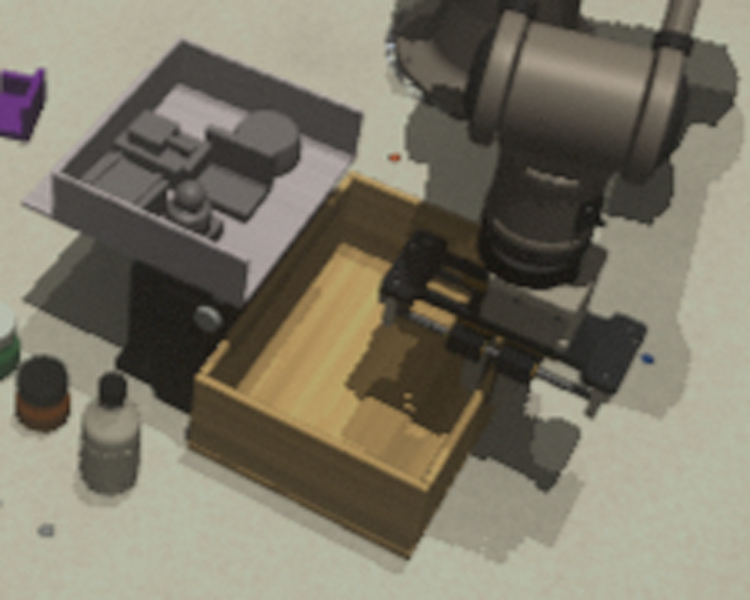

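```bash
python3 -m pendant '{"jaw":[0.5,0.5,0.5,0.5,0.5,0.5,0.5,0.5,0.5,0.5],"dp":[[0,0,0],[0,0,0],[0,0,0],[0,0,-1],[0,0,-3],[0,0,-4.1],[0,0,-4.1],[0,0,-4.1],[0,0,-4.1],[0,0,-4.1]],"rot":[[0,0,0],[0,0,0],[0,0,0],[0,0,0],[0,0,0],[0,0,0],[0,0,0],[0,0,0],[0,0,0],[0,0,0]]}' 60
python3 -m pendant '{"jaw":[0,0,0,0,0,0,0,0,0,0],"dp":[[0,0,-2],[0,0,0],[0,0,0],[0,0,0],[0,0,0],[0,0,0],[0,0,0],[0,0,0],[0,0,0],[0,0,0]],"rot":[[0,0,-7],[0,0,-7],[0,0,-7],[0,0,-7],[0,0,-7],[0,0,-7],[0,0,-7],[0,0,-7],[0,0,-7],[0,0,-7]]}' 10
python3 -m pendant '{"jaw":[0,0,0,0,0,0,0,0,0,0],"dp":[[0,0,0],[0,0,0],[0,0,0],[-4,0,0],[-4,0,0],[-4,0,0],[-4,0,0],[-4,0,0],[-4,0,0],[-4,0,0]],"rot":[[0,0,-7],[0,0,-7],[0,0,-6],[0,0,0],[0,0,0],[0,0,0],[0,0,0],[0,0,0],[0,0,0],[0,0,0]]}' 10
python3 - <<'E'
from h import *
print(telemetry.state()['q'])
t=cam('top'); tubfit(t)
E
```

```text
time: 8.02
tcp_pos: [0.4693, 0.1694, 0.3314]
eef_rot: [1.0, -0.0, -0.0, 0.0]
force: [1.1, -0.1, -0.6]
opening: 0.0461
grasp_force: 0.0
time: 8.85
tcp_pos: [0.4698, 0.1695, 0.349]
eef_rot: [0.818, 0.576, -0.001, 0.0]
force: [0.6, 0.4, 0.9]
opening: 0.0008
grasp_force: 0.0
time: 9.68
tcp_pos: [0.4691, -0.1119, 0.3493]
eef_rot: [0.707, 0.707, -0.0, -0.0]
force: [1.7, -0.2, 0.7]
opening: 0.0004
grasp_force: 0.0
[-3.93001731e-01  2.00927795e-01  1.44147576e+00 -4.33963116e-04
  1.49961694e+00 -3.92179355e-01]
130 202 179 281
tub +x outer mean 94.6 612.0 slope deg -0.02 rms 0.22
tub -x outer mean 92.0 331.4 slope deg -0.04 rms 0.42
 ** On entry to DLASCL parameter number  4 had an illegal value
 ** On entry to DLASCL parameter number  4 had an illegal value
 ** On entry to DLASCL parameter number  4 had an illegal value
 ** On entry to DLASCL parameter number  4 had an illegal value
 ** On entry to DLASCL parameter number  5 had an illegal value
 ** On entry to DLASCL parameter number  4 had an illegal valueh.py:23: RuntimeWarning: invalid value encountered in scalar divide
  d=sgn*np.gradient(l); d[d<d.max()*.5]=0; i=int(d.argmax()); w=d[max(0,i-2):i+3]; p=lo+max(0,i-2)+(w*np.arange(len(w))).sum()/w.sum()
Traceback (most recent call last):
  File "h.py", line 37, in tubfit
    fit(t,gr,'u',range(top+8,bot-8),b-12,b+6,-1,.095,'tub -y outer')
    ~~~^^^^^^^^^^^^^^^^^^^^^^^^^^^^^^^^^^^^^^^^^^^^^^^^^^^^^^^^^^^^^
  File "h.py", line 28, in fit
    c=np.polyfit(a,b,1); r=b-np.polyval(c,a); m=abs(r)<=2.5*np.median(abs(r))+1e-4; a,b=a[m],b[m]
numpy.linalg.LinAlgError: SVD did not converge in Linear Least Squares
```

```bash
python3 -m pendant '{"jaw":[0,0,0,0,0,0,0,0,0,0],"dp":[[-4,0,0],[-4,0,0],[-4,0,0],[-4,0,0],[-4,0,0],[-2,0,0],[0,0,0],[0,0,0],[0,0,0],[0,0,0]],"rot":[[0,0,0],[0,0,0],[0,0,0],[0,0,0],[0,0,0],[0,0,0],[0,7,0],[0,7,0],[0,7,0],[0,7,0]]}' 10
python3 -m pendant '{"jaw":[0,0,0,0,0,0],"dp":[[0,0,0],[0,0,0],[0,0,0],[0,0,0],[0,0,0],[0,0,0]],"rot":[[0,7,0],[0,7,0],[0,7,0],[0,1,0],[0,0,0],[0,0,0]]}' 10
python3 -c "
from h import *
s=telemetry.state();print(s['q'],R.from_quat(s['eef_rot']).as_matrix().round(3))"
```

```text
time: 10.57
tcp_pos: [0.4697, -0.33, 0.3502]
eef_rot: [0.686, 0.686, 0.173, -0.172]
force: [1.0, -0.3, -0.7]
opening: 0.0003
grasp_force: 0.0
time: 11.07
tcp_pos: [0.4703, -0.3298, 0.3491]
eef_rot: [0.641, 0.641, 0.298, -0.298]
force: [1.2, 0.7, 0.3]
opening: 0.0001
grasp_force: 0.0
[-0.97370252  0.75094528  0.83638716  0.57979263  2.24078775 -0.77110709] [[-0.     1.    -0.   ]
 [ 0.645  0.     0.764]
 [ 0.764 -0.    -0.645]]
```

```bash
python3 -m pendant '{"jaw":[0,0,0,0,0,0,0,0,0,0],"dp":[[-2.47,0,2.94],[-2.47,0,2.94],[-2.47,0,2.94],[-2.47,0,2.94],[-2.47,0,2.94],[-2.47,0,2.94],[1.41,0.1,1.69],[1.41,0,1.69],[1.41,0,1.69],[0,0,0]],"rot":[[0,0,0],[0,0,0],[0,0,0],[0,0,0],[0,0,0],[0,0,0],[0,0,0],[0,0,0],[0,0,0],[0,0,0]]}' 10
python3 -m pendant '{"jaw":[0,0,0,0,0],"dp":[[0,0,0],[0.77,0,-0.64],[0.77,0,-0.64],[0,0,0],[0,0,0]],"rot":[[0,0,0],[0,0,0],[0,0,0],[0,0,0],[0,0,0]]}' 10
python3 -c "
from h import *
c=cam('scene');save(c,'s3.png',(205,100,430,280))"
```

```text
time: 11.9
tcp_pos: [0.4716, -0.2201, 0.1236]
eef_rot: [0.639, 0.643, 0.297, -0.299]
force: [0.6, 0.4, 0.5]
opening: 0.0002
grasp_force: 0.0
time: 12.32
tcp_pos: [0.4717, -0.225, 0.1427]
eef_rot: [0.641, 0.641, 0.299, -0.297]
force: [0.1, -0.7, 0.3]
opening: 0.0005
grasp_force: 0.0
```

View pics/s3.png

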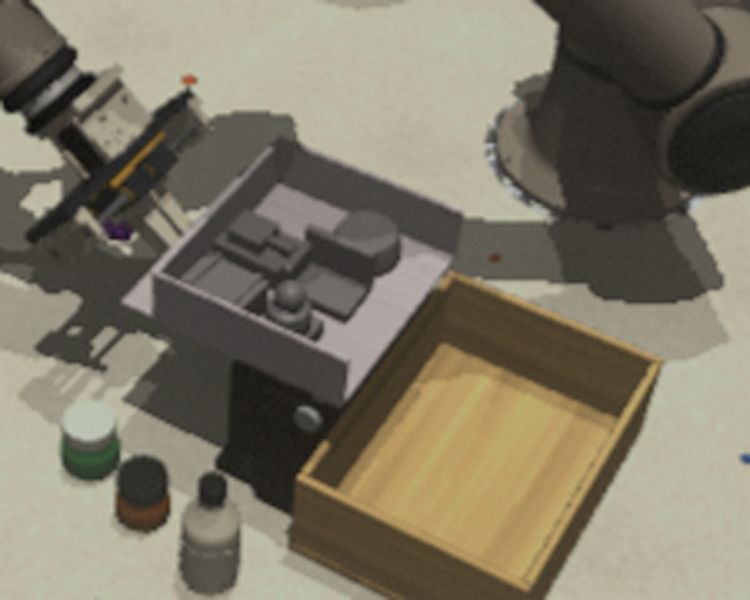

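```bash
cat > traj.py <<'E'
import numpy as np
z=np.array([.766,-.643]);x=np.array([.643,.766])
def tcp(th,s=16):
    c,n=np.cos(th),np.sin(th); E=np.array([-28.3-183*c+16*n,135+183*n+16*c])
    corner=9.5*x+22*z
    return E-(corner-s*z) if th<np.radians(40) else E+s*np.array([c,-n])-corner
if __name__=='__main__':
    p=np.array([-225,142.7])
    for th in np.arange(0,1.41,.1):
        q=tcp(th); d=(q-p)/10; print(round(th,2),q.round(),'tool x,z cm',(d@x).round(2),(d@z).round(2)); p=q
E
python3 traj.py
```

```text
0.0 [-222.  148.] tool x,z cm 0.57 -0.08
0.1 [-219.  166.] tool x,z cm 1.55 -0.98
0.2 [-215.  184.] tool x,z cm 1.64 -0.82
0.3 [-209.  201.] tool x,z cm 1.72 -0.65
0.4 [-201.  218.] tool x,z cm 1.77 -0.47
0.5 [-192.  233.] tool x,z cm 1.81 -0.29
0.6 [-181.  248.] tool x,z cm 1.83 -0.11
0.7 [-169.  262.] tool x,z cm 1.83 0.07
0.8 [-156.  273.] tool x,z cm 1.66 0.25
0.9 [-143.  283.] tool x,z cm 1.63 0.41
1.0 [-128.  291.] tool x,z cm 1.58 0.57
1.1 [-113.  298.] tool x,z cm 1.51 0.73
1.2 [-97. 303.] tool x,z cm 1.43 0.87
1.3 [-81. 307.] tool x,z cm 1.34 1.01
1.4 [-64. 309.] tool x,z cm 1.23 1.14
```

```bash
python3 -m pendant '{"jaw":[0,0,0,0,0,0,0,0,0],"dp":[[0.57,0,-0.08],[0.78,0,-0.49],[0.78,0,-0.49],[0.82,0,-0.41],[0.82,0,-0.41],[0.86,0,-0.33],[0.86,0,-0.33],[0,0,0],[0,0,0]],"rot":[[0,0,0],[0,0,0],[0,0,0],[0,0,0],[0,0,0],[0,0,0],[0,0,0],[0,0,0],[0,0,0]]}' 10
```

```text
time: 13.12
tcp_pos: [0.4716, -0.2073, 0.2014]
eef_rot: [0.64, 0.641, 0.3, -0.299]
force: [-0.6, -0.4, 0.4]
opening: 0.0006
grasp_force: 0.0
```

```bash
python3 -m pendant '{"jaw":[0,0,0],"dp":[[0.89,0,-0.23],[0.89,0,-0.23],[0.9,0,-0.15]],"rot":[[0,0,0],[0,0,0],[0,0,0]]}' 10
python3 - <<'E'
from h import *
import pickle
t=cam('top');s=cam('scene'); t0,s0=pickle.load(open('c0.pkl','rb'))
# +x mouth/rear rim corners predicted for tilts, check which tilt: overlay
f=s['frame'][100:280,205:430,::-1].copy(); f=cv2.resize(f,None,fx=3.33,fy=3.33,interpolation=cv2.INTER_CUBIC)
cv2.imwrite('pics/s4.png',f)
E
```

```text
time: 13.37
tcp_pos: [0.4714, -0.1951, 0.2247]
eef_rot: [0.641, 0.641, 0.299, -0.299]
force: [-0.1, -1.0, -7.1]
opening: 0.0004
grasp_force: 3.1
```

View pics/s4.png

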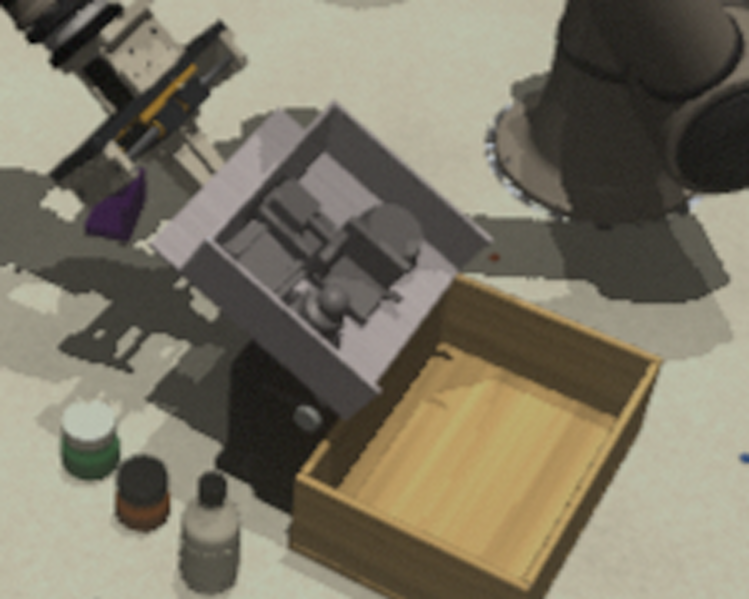

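The pan is lifting well, at about 0.45 rad, with the fingertips under the lip at (215,170). The castings are still inside, so I'll keep tilting.

```bash
python3 -m pendant '{"jaw":[0,0,0,0,0,0,0,0],"dp":[[0.9,0,-0.15],[0.91,0,-0.06],[0.91,0,-0.06],[0.91,0,0.04],[0.91,0,0.04],[0.83,0,0.13],[0.83,0,0.13],[0,0,0]],"rot":[[0,0,0],[0,0,0],[0,0,0],[0,0,0],[0,0,0],[0,0,0],[0,0,0],[0,0,0]]}' 10
python3 -m pendant '{"jaw":[0,0,0,0,0,0,0,0],"dp":[[0.82,0,0.2],[0.82,0,0.2],[0.79,0,0.28],[0.79,0,0.28],[0.75,0,0.36],[0.75,0,0.36],[0.72,0,0.43],[0.72,0,0.43]],"rot":[[0,0,0],[0,0,0],[0,0,0],[0,0,0],[0,0,0],[0,0,0],[0,0,0],[0,0,0]]}' 10
python3 -m pendant '{"jaw":[0,0,0,0,0,0,0,0,0],"dp":[[0.67,0,0.5],[0.67,0,0.5],[0.62,0,0.57],[0.62,0,0.57],[0,0,0],[0,0,0],[0,0,0],[0,0,0],[0,0,0]],"rot":[[0,0,0],[0,0,0],[0,0,0],[0,0,0],[0,0,0],[0,0,0],[0,0,0],[0,0,0],[0,0,0]]}' 10
python3 -c "
from h import *
t=cam('top');s=cam('scene')
a=cv2.resize(t['frame'][170:310,110:290],None,fx=2.2,fy=2.2,interpolation=cv2.INTER_CUBIC);b=cv2.resize(s['frame'][100:290,205:410],(400,370),interpolation=cv2.INTER_CUBIC)
a=cv2.copyMakeBorder(a,0,max(0,370-a.shape[0]),0,0,0)
cv2.imwrite('pics/b5.png',cv2.hconcat([a,b])[...,::-1])"
```

```text
time: 14.13
tcp_pos: [0.4713, -0.1539, 0.2731]
eef_rot: [0.64, 0.641, 0.299, -0.299]
force: [0.2, -0.6, -0.3]
opening: 0.0007
grasp_force: 0.2
time: 14.8
tcp_pos: [0.4714, -0.0953, 0.3026]
eef_rot: [0.641, 0.641, 0.299, -0.299]
force: [1.0, -3.3, -5.3]
opening: 0.0007
grasp_force: 2.7
time: 15.55
tcp_pos: [0.4714, -0.0631, 0.3085]
eef_rot: [0.641, 0.641, 0.299, -0.299]
force: [-0.3, 0.1, -0.1]
opening: 0.0002
grasp_force: 0.0
```

View pics/b5.png

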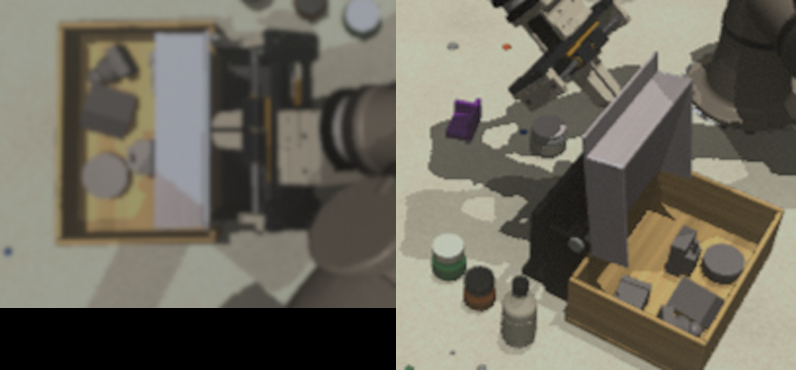

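All five castings are in the tub. In the scene half they are at (632,292), (683,250), (722,262), (692,303) and (683,320); the pan is empty and nearly upright. Next I retreat, go over the top and pull the rim back.

```bash
python3 -m pendant '{"jaw":[0,0,0,0,0,0,0,0,0,0],"dp":[[0,0,-2],[0,0,-2],[2.55,0,-2.14],[2.55,0,-2.14],[2.55,0,-2.14],[0,0,0],[0,0,0],[0,0,0],[0,0,0],[0,0,0]],"rot":[[0,0,0],[0,0,0],[0,0,0],[0,0,0],[0,0,0],[0,-6,0],[0,-6,0],[0,-6,0],[0,-6,0],[0,-6,0]]}' 10
python3 -m pendant '{"jaw":[0,0,0,0,0,0,0,0],"dp":[[0,0,0],[0,0,0],[3.27,0,1.19],[3.27,0,1.19],[3.27,0,1.19],[3.27,0,1.19],[0,0,0],[0,0,0]],"rot":[[0,0,0],[0,0,0],[0,0,0],[0,0,0],[0,0,0],[0,0,0],[0,0,0],[0,0,0]]}' 10
cat > t2.py <<'E'
import numpy as np
z=np.array([.342,-.94]);x=np.array([.94,.342])
p=np.array([45,307.])
for th in np.r_[np.arange(1.4,-.01,-.1)]:
    c,s=np.cos(th),np.sin(th); q=np.array([-28.3-150*c+70*s+5.5,135+150*s+70*c+12.6]); d=(q-p)/10
    print(round(th,1),q.round(),(d@x).round(2),(d@z).round(2)); p=q
E
python3 t2.py; python3 -c "
from h import *
print(R.from_quat(telemetry.state()['eef_rot']).as_matrix().round(3))"
```

```text
time: 16.48
tcp_pos: [0.4714, -0.0943, 0.4346]
eef_rot: [0.697, 0.696, 0.122, -0.12]
force: [0.8, 0.6, -0.1]
opening: 0.0005
grasp_force: 0.0
time: 17.15
tcp_pos: [0.4712, 0.0461, 0.4332]
eef_rot: [0.696, 0.697, 0.123, -0.125]
force: [0.3, -0.1, -0.3]
opening: 0.0002
grasp_force: 0.0
1.4 [ 21. 307.] -2.27 -0.86
1.3 [  5. 311.] -1.4 -0.89
1.2 [-12. 313.] -1.48 -0.74
1.1 [-28. 313.] -1.55 -0.59
1.0 [-45. 312.] -1.6 -0.43
0.9 [-61. 309.] -1.63 -0.27
0.8 [-77. 304.] -1.65 -0.11
0.7 [-92. 298.] -1.65 0.06
0.6 [-107.  290.] -1.64 0.22
0.5 [-121.  281.] -1.61 0.39
0.4 [-134.  270.] -1.56 0.54
0.3 [-145.  259.] -1.5 0.7
0.2 [-156.  246.] -1.42 0.84
0.1 [-165.  232.] -1.33 0.98
-0.0 [-173.  218.] -1.23 1.11
[[-0.001  1.    -0.003]
 [ 0.939  0.002  0.344]
 [ 0.344 -0.003 -0.939]]
```

```bash
python3 -m pendant '{"jaw":[0,0,0,0,0,0,0,0,0],"dp":[[-1.08,0,2.98],[-1.08,0,2.98],[-1.08,0,2.98],[-1.08,0,2.98],[0,0,0],[-1.13,0,-0.43],[-1.13,0,-0.43],[-0.7,0,-0.45],[-0.7,0,-0.45]],"rot":[[0,0,0],[0,0,0],[0,0,0],[0,0,0],[0,0,0],[0,0,0],[0,0,0],[0,0,0],[0,0,0]]}' 10
python3 -m pendant '{"jaw":[0,0,0,0,0,0],"dp":[[-0.74,0,-0.37],[-0.74,0,-0.37],[-0.78,0,-0.3],[-0.78,0,-0.3],[-0.8,0,-0.22],[-0.8,0,-0.22]],"rot":[[0,0,0],[0,0,0],[0,0,0],[0,0,0],[0,0,0],[0,0,0]]}' 10
```

```text
time: 17.9
tcp_pos: [0.472, 0.0038, 0.3134]
eef_rot: [0.697, 0.696, 0.124, -0.122]
force: [-0.9, 5.3, -1.7]
opening: 0.0003
grasp_force: 2.1
time: 18.4
tcp_pos: [0.4719, -0.0457, 0.3135]
eef_rot: [0.696, 0.696, 0.124, -0.122]
force: [0.0, 3.2, 4.4]
opening: 0.0005
grasp_force: 2.5
```

Contact is good and the forces are gentle, so I'll continue to level.

```bash
python3 -m pendant '{"jaw":[0,0,0,0,0,0,0,0,0,0],"dp":[[-0.82,0,-0.13],[-0.82,0,-0.13],[-0.83,0,-0.05],[-0.83,0,-0.05],[-0.83,0,0.03],[-0.83,0,0.03],[-0.82,0,0.11],[-0.82,0,0.11],[-0.81,0,0.2],[-0.81,0,0.2]],"rot":[[0,0,0],[0,0,0],[0,0,0],[0,0,0],[0,0,0],[0,0,0],[0,0,0],[0,0,0],[0,0,0],[0,0,0]]}' 10
python3 -m pendant '{"jaw":[0,0,0,0,0,0],"dp":[[-0.78,0,0.27],[-0.78,0,0.27],[-0.75,0,0.35],[-0.75,0,0.35],[-0.71,0,0.42],[-0.71,0,0.42]],"rot":[[0,0,0],[0,0,0],[0,0,0],[0,0,0],[0,0,0],[0,0,0]]}' 10
python3 -m pendant '{"jaw":[0,0,0,0],"dp":[[-0.67,0,0.49],[-0.67,0,0.49],[-0.61,0,0.55],[-0.4,0,0.4]],"rot":[[0,0,0],[0,0,0],[0,0,0],[0,0,0]]}' 10
```

```text
time: 19.23
tcp_pos: [0.4713, -0.1214, 0.2802]
eef_rot: [0.696, 0.696, 0.123, -0.123]
force: [2.5, 4.2, 0.5]
opening: 0.0003
grasp_force: 1.8
time: 19.73
tcp_pos: [0.4712, -0.1557, 0.2452]
eef_rot: [0.696, 0.696, 0.123, -0.123]
force: [1.9, 6.1, -0.8]
opening: 0.0008
grasp_force: 2.8
time: 20.07
tcp_pos: [0.4712, -0.1708, 0.2189]
eef_rot: [0.696, 0.696, 0.123, -0.124]
force: [0.4, 13.1, 19.9]
opening: 0.0004
grasp_force: 11.3
```

```bash
python3 -m pendant '{"jaw":[0,0,0],"dp":[[-0.15,0,0],[-0.15,0,0],[0,0,0]],"rot":[[0,0,0],[0,0,0],[0,0,0]]}' 10
python3 - <<'E'
from h import *
import pickle
t=cam('top');s=cam('scene'); t0,s0=pickle.load(open('c0.pkl','rb'))
# compare pan region edges in the scene view with the initial level picture
bx=(slice(180,225),slice(248,312)) # +x side wall / mouth corner
a=cv2.cvtColor(s0['frame'],7)[bx].astype(np.float32);b=cv2.cvtColor(s['frame'],7)[bx].astype(np.float32)
print('shift px',cv2.phaseCorrelate(a,b,cv2.createHanningWindow(a.shape[::-1],5)))
E
```

```text
time: 20.32
tcp_pos: [0.4711, -0.1708, 0.2189]
eef_rot: [0.696, 0.696, 0.125, -0.126]
force: [2.2, 15.2, 4.7]
opening: 0.0005
grasp_force: 8.3
shift px ((0.29995449673604924, 0.36984207565366134), 0.4423009630706575)
```

```bash
python3 -m pendant '{"jaw":[0,0,0,0],"dp":[[-0.1,0,0.1],[-0.1,0,0.1],[-0.1,0,0.1],[0,0,0]],"rot":[[0,0,0],[0,0,0],[0,0,0],[0,0,0]]}' 10
```

```text
time: 20.75
tcp_pos: [0.4712, -0.171, 0.2184]
eef_rot: [0.695, 0.697, 0.126, -0.126]
force: [-2.9, 20.6, 27.8]
opening: 0.0003
grasp_force: 15.0
```

```bash
python3 -m pendant '{"jaw":[0,0,0,0,0,0,0,0,0,0],"dp":[[0.8,0,-0.2],[1.2,0,-0.5],[0,0,-4],[0,0,-4],[0,0,-4],[0,0,-4],[-4,0,-0.5],[-4,0,-1],[-4,0,-1],[0,0,0]],"rot":[[0,0,0],[0,0,0],[0,0,0],[0,0,0],[0,0,0],[0,0,0],[0,0,0],[0,0,0],[0,0,0],[0,0,0]]}' 10
python3 -m pendant '{"jaw":[0,0,0,0,0,0],"dp":[[-4,0,-1],[-4,0,-1],[-4,0,-1],[-4,0,-1],[0,0,0],[0,0,0]],"rot":[[0,0,0],[0,0,0],[0,0,0],[0,0,0],[0,0,0],[0,0,0]]}' 10
python3 - <<'E'
from h import *
import pickle
t=cam('top');s=cam('scene'); t0,s0=pickle.load(open('c0.pkl','rb'))
try: tubfit(t)
except Exception as e: print(e)
for n,a,b,bx in(('s wall',s0,s,(slice(180,225),slice(248,312))),('t lip',t0,t,(slice(185,275),slice(260,290))),('t bottles',t0,t,(slice(145,190),slice(205,295)))):
    a,b=[cv2.cvtColor(q['frame'],7)[bx].astype(np.float32) for q in(a,b)]
    print(n,cv2.phaseCorrelate(a,b,cv2.createHanningWindow(a.shape[::-1],5)))
a=cv2.resize(t['frame'][140:300,90:290],(400,320),interpolation=cv2.INTER_CUBIC);b=cv2.resize(s['frame'][100:290,205:410],(400,370),interpolation=cv2.INTER_CUBIC)
cv2.imwrite('pics/b6.png',cv2.hconcat([cv2.copyMakeBorder(a,0,50,0,0,0),b])[...,::-1])
E
```

```text
time: 21.58
tcp_pos: [0.4698, -0.3423, 0.3573]
eef_rot: [0.699, 0.694, 0.121, -0.124]
force: [1.1, -0.6, -1.3]
opening: 0.0004
grasp_force: 0.0
time: 22.08
tcp_pos: [0.4707, -0.5003, 0.3388]
eef_rot: [0.698, 0.694, 0.123, -0.126]
force: [-0.5, 0.8, 1.0]
opening: 0.0004
grasp_force: 0.0
130 202 179 281
tub +x outer mean 96.2 612.0 slope deg -0.04 rms 0.21
tub -x outer mean 88.9 331.3 slope deg 0.04 rms 0.28
tub -y outer mean 454.4 18.8 slope deg 0.35 rms 1.2
s wall ((-0.06646361369880793, 0.16032733940503618), 0.6454453703429964)
t lip ((0.20963245605307712, -0.3821561602083108), 0.42026922473201045)
t bottles ((-0.06621753694759747, 0.5127569715350901), 0.8893255615234374)
```

View pics/b6.png

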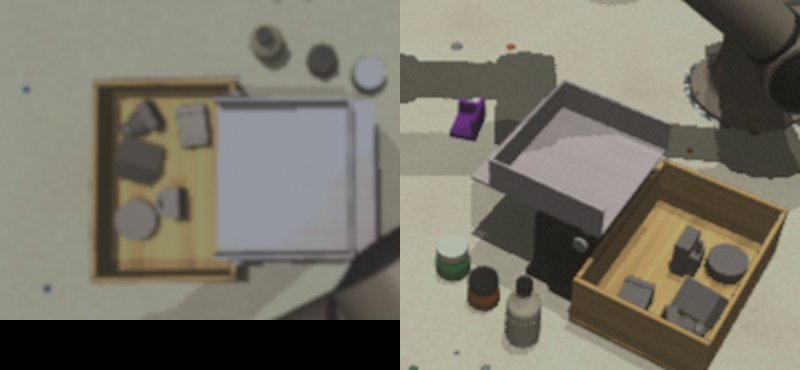

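All five castings lie in the tub (top half (142,120), (192,125), (140,160), (170,203), (135,218)). The pan is level and empty, and the bottles have not moved. One last check that the falling castings did not nudge the tub off the foot.

```bash
python3 - <<'E'
from h import *
import pickle
t=cam('top')
g=cv2.GaussianBlur(t['frame'].astype(np.float32),(0,0),.8)
fit(t,g.sum(2),'u',range(188,274),130,144,-1,.095,'tub +y outer')
# visible rear-wall stubs beside the pan
u,v=proj(t,[[.595,-.02,.095],[.345,-.02,.095]]).round().astype(int)
for w in(u,v): fit(t,g[...,0]-g[...,2],'u',range(w[1]-4,w[1]+5),w[0]-8,w[0]+8,-1,.095,'tub -y stub')
s=cam('scene'); print(proj(s,[[.6115,-.0233,.095],[.6115,.1767,.095],[.3315,.1767,.095]]).round(1))
q=s['frame']; hs=cv2.cvtColor(q,cv2.COLOR_RGB2HSV); m=((hs[...,0]>10)&(hs[...,0]<30)&(hs[...,1]>95)&(hs[...,2]>40)).astype(np.uint8); m[:,:280]=0
k=max(cv2.findContours(m[:330],0,2)[0],key=cv2.contourArea); print(cv2.approxPolyDP(cv2.convexHull(k),2,True).reshape(-1,2).tolist())
E
```

```text
tub +y outer mean 489.9 169.4 slope deg 0.28 rms 0.25
tub -y stub mean 596.4 -21.7 slope deg -19.41 rms 2.18
tub -y stub mean 345.7 -22.2 slope deg 22.0 rms 2.79
[[292.5 242.9]
 [362.8 277.4]
 [404.1 207.2]]
[[340, 182], [402, 207], [394, 232], [357, 296], [292, 264], [293, 243]]
```

```bash
python3 -c "
from plant import arm
print(arm.sign_off())"
```

```text
the job is handed in; nothing more can be done
None
```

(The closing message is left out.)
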